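# Index the test slide with its spring pin

## Task

Take the finned heat sink off the slide's track and stand it gently on the salmon-red pad, never letting the carriage run into it. Pull the slide's spring pin up, turn its orange handle a quarter turn so it rests out in its notch and let go of it; push the carriage all the way to the other end by its red tab, then turn the handle back so that the pin drops fully into the second hole and locks the carriage there. Leave the other things on the bench where they are.

Things in the scene. Friction and masses are not known exactly. Their poses are not given: they have to be found in the camera images.
- slide_base: Fixed aluminium slide base: plate spanning x -55..115, y -140..140 mm in its frame, top 12 mm above the bench; origin at bench level. The carriage runs along its y axis. Low stop (18 mm high) at y 126..136. Blue bracket at x 46..113, y -25..25, top at 48 mm, carries the spring pin (vertical axis at x 68, y 0). Bare track, on which the heat sink starts: x -45..45, y 20..125.
- carriage: Moving carriage: plate x -47..47, y -70..70 mm, top 26 mm above the bench, with circuit board, parts up to 55 mm above the bench, red tab, and at +x a steel index bar with two 14 mm holes at y 50 and -50. Origin at its middle, bench level; axes as the slide base's, in which it starts at y -50 mm and must go to y +50 (end stops 1 mm beyond). Slides against 1.5 N, stays where left; the pin blocks it.
- carriage_tab (a point): Point in the carriage's red upright tab: 40 mm wide (base x), 10 mm thick (base y), reaching from 26 to 85 mm above the bench, at the carriage's -y end. The point is in its middle, 72 mm above the bench, 13 mm below its top. Axes as the slide base's. The parts on the board begin 50 mm from it along +y.
- latch: Castellated brass collar, 38 mm across, fixed on the blue bracket at varied angles to it, with the pin and handle it carries. Origin on the pin's axis at the bracket's top, 48 mm above the bench; collar top 25 mm above that. Two deep slots lie along its x axis, two rest notches along its y axis; ridges stand 3.5 mm above the notches between them.
- plunger (a joint): How far the pin is pulled up, m: 0 fully down (round end 11 mm deep in a carriage hole), limit 0.024. A spring pulls it down with 5 N at 0, 9 N at 0.016. In a rest notch it stays at 0.016; to turn it over the ridges it must be at 0.0195 or more (0.021 is good). From 0.012 up the pin clears the carriage.
- handle (a joint): Angle of the orange handle about the vertical, rad, counter-clockwise from above: 0 with its cross-pin in the deep slots (pin able to go down), +1.57 or -1.57 in the rest notches; it can be turned either way, limits +-2.2. About 0.2 rad of play in slots and notches; otherwise it turns freely when lifted.
- handle_grip (a point): Centre of the orange handle, an upright bar 46 mm long (along this point's x), 11 mm thick (its y) and 24 mm tall (12 mm above and below this point), on top of the spring pin; z up. It rises with the pin: at the start 94 mm above the bench, and 21 mm above the collar's top. Pinch it across its thickness from above.
- heat_sink: Loose aluminium heat sink, 50 mm (x, along the fins) by 44 mm (y) by 40 mm tall, fins up, about 0.14 kg. Origin at the centre of its underside, z up. It stands on the bare track, turned at random, at least 18 mm from the carriage.
- pad: Salmon-red pad fixed to the bench, 180 mm (its x) by 150 mm (its y), 20 mm thick, origin at the centre of its underside; on the robot's left or right. The heat sink is to stand on it, upright.
- capacitor: Bystander: dark blue can, diameter 35 mm, 48 mm tall, standing near one long edge of the pad (origin: centre of its underside). Do not move.
- parts_bin: Bystander: fixed blue open bin 170 by 150 by 55 mm with small parts, on the other side from the pad; origin at the centre of its underside.
- screwdriver: Bystander: loose screwdriver, 180 mm, green handle, up to about 30 mm thick, lying on the bench beside the robot-side edge of the slide base. Origin on its underside, its length along x.
- solder_reel: Bystander: loose grey reel standing upright, diameter 52 mm, 40 mm tall, behind the bracket; origin at the centre of its underside.
- toroid: Bystander: loose copper ring, diameter 42 mm, 16 mm tall, lying flat behind the slide base; origin at the centre of its underside.
- multimeter: Bystander: loose yellow multimeter lying face up, 145 (x) by 75 (y) by 42 mm; origin at the centre of its underside.
- spray_can: Bystander: loose blue can, diameter 52 mm, 150 mm tall, standing behind the slide base near the heat sink; origin at the centre of its underside.
There are look-alikes about, which are no part of the job. What is meant by the pad is not green, and is the larger of those in its own colour.

How it is judged:
By the outcome, as a careful person would: the job done as asked, in the order asked, and still so for the second after the job is handed in, with the robot touching nothing.
It also fails if it takes over 72 s, if anything falls off the work surface, if the arm or the gripper's body presses on something with over 40 N, if the wrist force passes 120 N, or if a joint passes its speed limit or range.

## Robot

A 6-joint arm with a two-finger parallel gripper is mounted at the origin on the work surface. World frame = base frame: x ahead of the robot, y to its left, z up, the work surface at z = 0. Lengths are in m, angles in degrees, forces in N, time in s.
With the tool pointing down it reaches from about 0.4 to 0.825 m from the base axis. Payload 7 kg.
Tool frame: the origin (TCP) lies midway between the tips of the shut fingers; the grasp point (between the pads) lies 19 mm behind it; z points along the fingers, y is the line along which they close (so a half turn about z gives the same grasp; the last joint's range is limited). The gripper opens to 88 mm and grips with 3 to 60 N. Pads are 19 mm wide; open, the fingers measure 130 mm over their backs; the gripper's body (78 mm by 193 mm) begins 47 mm behind the grasp point.
Start: joints at [16.507, 20.546, 0.682, 0, -70.136, -16.507], TCP at [0.675, -0, 0.227] pointing down, gripper open.
Joint ranges: [-176.03, 176.03], [-82.01, 121.73], [-58.28, 71.71], [-173.87, 95.51], [-174.79, -0.11], [-173.66, 173.66]. Speed limits (degrees/s): [136.94, 136.94, 172.46, 180, 180, 180].

## Interface

Orientations are given as a 3x3 rotation matrix whose columns are the frame's x, y, z axes.
In Python, from rig import robot gives the robot as it stands. Calls block until the motion is done:
- robot.goto(position, orientation): joint-space move of the TCP to a pose.
- robot.servo_line(position, ori=None, speed=0.15): straight line of the TCP; ori=None keeps the orientation; speed is the mean speed in m/s.
- robot.movej(angles): joint-space move.
- robot.move_gripper(opening): opening from 0.0 (shut) to 1.0 (fully open); the grip force is fixed at half the most; returns when the fingers have stopped.
- robot.dwell(seconds).
- robot.ik(position, orientation): joint angles nearest the present ones, or None.
- robot.grab_frame(name): name is "scene" or "side" or "wrist"; returns (picture, depth): 420x560x3 uint8, red, green, blue; 420x560 float32, m along the optical axis (not along the pixel's ray), 0 where there is no reading.
- robot.camera_info(name): a dict with "vfov" (degrees; the focal length in pixels is half the picture's height over the tangent of half this angle, whatever the lens; pixels are square), "cx", "cy" (the principal point, pixels), "view" (4x4, takes a point from world to camera coordinates); the wrist camera has in their place "T_tool_cam" (4x4, takes a point from camera to tool coordinates, whose origin is the TCP and whose axes are the flange's). Camera axes: x right, y down, z forward; pixel columns grow to the right and rows downward; lengths in m; the calibration is good to about 2 mm. A picture is of the moment at which its call begins: read the wrist's pose just before it. camera_info takes no time and is no camera call.
A pose or a line that the arm cannot do raises robot.Unreachable and nothing moves.
- robot.job_done(): hands the job in; it is judged then, once.
Readings, each from a call of its own:
- robot.read_t(): time.
- robot.read_qpos(): joint angles.
- robot.read_qvel(): joint speeds.
- robot.read_effort(): joint torques, N m.
- robot.read_position(): TCP position.
- robot.read_tcp_rot(): TCP orientation.
- robot.read_force(): force on the tool from outside, world axes, zero at the start.
- robot.read_ft_torque(): the same for the moment, N m.
- robot.read_grip_width(): opening from 0.0 (shut) to 1.0 (fully open).
- robot.read_finger_force(): force on a finger pad.
Only numpy, scipy, OpenCV 4.12 (cv2) and the standard library are available. Lean on these libraries where they do the work, as an engineer would, in place of code of your own. Each camera call takes 0.05 s, during which the arm holds its last target. There are 200 camera calls.

## Working session

There is one attempt and no reset: what is moved stays moved. The work goes in short steps, each a Python script; the robot and the scene stay as the last script left them, time stands still between calls to the robot, and variables do not carry over. Pictures are saved under pics/ and viewed, at most 10 in all, crops included, and the job is handed in when it is done.

```bash
mkdir -p pics; ls
cat > h.py <<'E'
import numpy as np, cv2
from rig import robot
def grab(name):
    R=np.array(robot.read_tcp_rot()).reshape(3,3); p=np.array(robot.read_position())
    info=robot.camera_info(name); im,d=robot.grab_frame(name)
    if name=="wrist":
        T=np.eye(4);T[:3,:3]=R;T[:3,3]=p; T=T@np.array(info["T_tool_cam"])
    else: T=np.linalg.inv(np.array(info["view"]))
    f=210/np.tan(np.radians(info["vfov"])/2)
    return im,d,T,(f,info["cx"],info["cy"])
def cloud(d,T,k):
    f,cx,cy=k; v,u=np.mgrid[:d.shape[0],:d.shape[1]]
    P=np.stack([(u-cx)/f*d,(v-cy)/f*d,d],-1)@T[:3,:3].T+T[:3,3]
    P[d==0]=np.nan; return P
def save(n,im): cv2.imwrite(f"pics/{n}.png",im[...,::-1])
E
python3 - <<'E'
from h import *
for n in ("scene","side","wrist"):
    im,d,T,k=grab(n); save(n+"0",im); np.savez(f"{n}0.npz",im=im,d=d,T=T,k=np.array(k))
    print(n,k,T.round(3).tolist(),robot.camera_info(n).keys(),(d>0).mean())
print(robot.read_t())
im=np.hstack([cv2.imread(f"pics/{n}0.png") for n in("scene",)])
E
```

```text
pics
scene (np.float64(390.3067384596803), 278.3682105277008, 211.91060678905416) [[0.824, 0.386, -0.415, 0.856], [0.566, -0.549, 0.615, -0.589], [0.009, -0.741, -0.671, 0.713], [0.0, 0.0, 0.0, 1.0]] dict_keys(['vfov', 'cx', 'cy', 'view']) 0.9962414965986395
side (np.float64(510.7900772059283), 275.59075075461396, 208.7020892871575) [[0.986, -0.125, 0.108, 0.325], [-0.165, -0.741, 0.651, -0.978], [-0.002, -0.66, -0.751, 1.21], [0.0, 0.0, 0.0, 1.0]] dict_keys(['vfov', 'cx', 'cy', 'view']) 0.9960204081632653
wrist (np.float64(336.0173613502183), 278.6610614893844, 213.17073729330562) [[-1.0, 0.0, -0.002, 0.676], [-0.0, 0.959, 0.283, -0.076], [0.002, 0.283, -0.959, 0.384], [0.0, 0.0, 0.0, 1.0]] dict_keys(['vfov', 'cx', 'cy', 'T_tool_cam']) 0.9961394557823129
0.15
```

View pics/scene0.png

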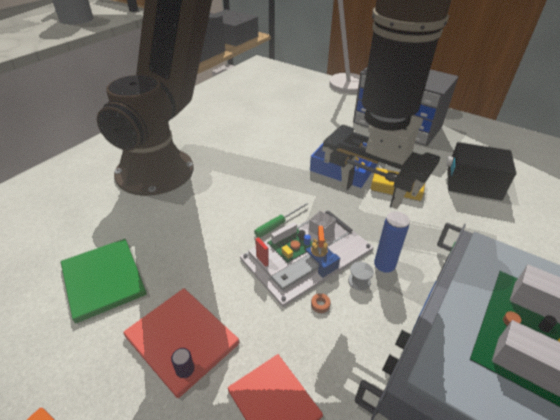

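View pics/side0.png

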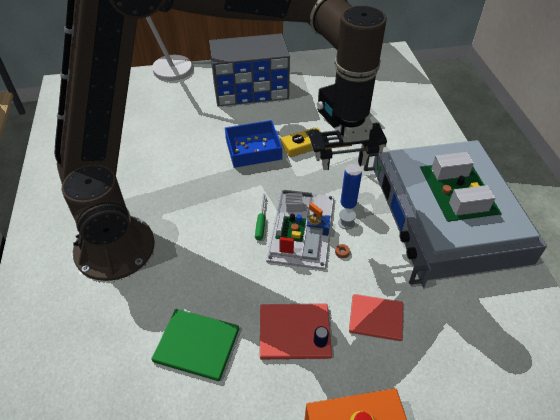

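The scene view shows two salmon pads, at (181,338) with the capacitor on it and at (275,395), plus a green one at (102,278). The capacitor pad looks larger, so it should be the one meant. The slide is at about (305,255): tab (262,250), handle (320,240), grey heat sink (322,225). I'll measure these from both views and confirm with a crop.

```bash
cat > m.py <<'E'
from h import *
def load(n):
    z=np.load(n+"0.npz"); return z["im"],z["d"],z["T"],z["k"]
for n in("scene","side"):
    im,d,T,k=load(n); P=cloud(d,T,k); hsv=cv2.cvtColor(im,cv2.COLOR_RGB2HSV)
    H,S,V=[hsv[...,i].astype(int) for i in range(3)]
    red=((H<8)|(H>172))&(S>110)&(V>90)
    c,lab,st,ce=cv2.connectedComponentsWithStats(red.astype(np.uint8))
    for i in range(1,c):
        if st[i,4]>60:
            q=P[lab==i]; q=q[np.isfinite(q).all(1)]; r=cv2.minAreaRect(q[:,:2].astype(np.float32)*1000)
            print(n,"red",ce[i].round(),st[i,4],"z",np.percentile(q[:,2],[5,50,95]).round(3),r)
    for nm,px in dict(scene=dict(sink=(322,225),cap=(182,357),spray=(396,222),handle=(322,238),tab=(262,248)),side=dict(sink=(294,199),cap=(321,333),handle=(315,211),tab=(287,244)))[n].items():
        print(n,nm,np.nanmedian(P[px[1]-2:px[1]+3,px[0]-2:px[0]+3].reshape(-1,3),0).round(3))
im=load("scene")[0]; a=cv2.resize(im[270:420,60:340],None,fx=2,fy=2,interpolation=2)
b=cv2.resize(im[195:305,230:410],None,fx=3,fy=3,interpolation=2)[:, :560]
save("crop",np.hstack([cv2.resize(a,(400,300)),cv2.resize(b,(400,240)).repeat(1,0).copy()[:240] if 0 else cv2.resize(b,(400,300))]))
E
python3 m.py
```

```text
scene red [261. 250.] 201 z [0.036 0.069 0.087] ((495.98431396484375, -119.84878540039062), (9.499972343444824, 40.51737976074219), 70.79180145263672)
scene red [181. 339.] 5907 z [0.018 0.021 0.023] ((475.10791015625, -361.588134765625), (146.7567596435547, 178.60813903808594), 81.3515625)
scene red [273. 394.] 3737 z [0.014 0.016 0.018] ((694.6717529296875, -356.4902038574219), (110.60304260253906, 132.9117889404297), 69.83051300048828)
scene sink [0.562 0.042 0.052]
scene cap [ 0.534 -0.405  0.07 ]
scene spray [0.729 0.042 0.151]
scene handle [ 0.604 -0.047  0.106]
scene tab [ 0.502 -0.125  0.078]
side red [286. 241.] 85 z [0.049 0.082 0.09 ] ((497.6250305175781, -119.1575698852539), (14.693485260009766, 37.837623596191406), 70.10462951660156)
side red [376. 317.] 2008 z [0.011 0.016 0.021] ((695.8433837890625, -355.8643798828125), (115.0942611694336, 134.52703857421875), 69.88540649414062)
side red [292. 331.] 3520 z [0.016 0.021 0.025] ((475.7906188964844, -360.9178161621094), (152.4813690185547, 178.15821838378906), 81.53105163574219)
side red [363. 416.] 109 z [0.178 0.181 0.184] ((551.6632690429688, -651.7120361328125), (17.933713912963867, 31.037784576416016), 89.28689575195312)
side sink [0.553 0.054 0.052]
side cap [ 0.531 -0.408  0.069]
side handle [ 0.595 -0.04   0.095]
side tab [ 0.498 -0.124  0.068]
```

View pics/crop.png

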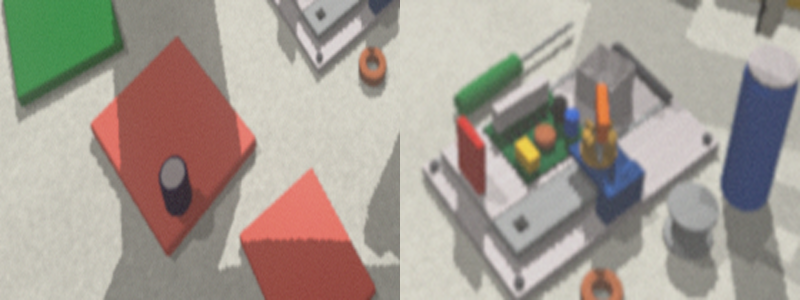

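The larger salmon pad (176 × 148 mm measured, top at z 0.021) carries the capacitor, so it is the one meant. The other is 133 × 112 mm. Next I'll look closely with the wrist camera from two places.

```bash
cat > w.py <<'E'
from h import *
import sys
def analyse(im,P,tag):
    hsv=cv2.cvtColor(im,cv2.COLOR_RGB2HSV); H,S,V=[hsv[...,i].astype(int) for i in range(3)]
    def rep(nm,m):
        q=P[m&np.isfinite(P).all(-1)]
        if len(q)<20: return print(tag,nm,len(q))
        c,lab,st,ce=cv2.connectedComponentsWithStats((m).astype(np.uint8)); i=1+np.argmax(st[1:,4])
        q=P[(lab==i)&np.isfinite(P).all(-1)]
        r=cv2.minAreaRect(q[:,:2].astype(np.float32)*1000)
        print(tag,nm,len(q),"px",ce[i].round(),"z",np.percentile(q[:,2],[5,50,95]).round(4),[np.round(x,1) for x in r])
    X,Y,Z=[P[...,i] for i in range(3)]
    inr=(X>.42)&(X<.72)&(Y>-.22)&(Y<.16)
    red=((H<6)|(H>172))&(S>120)&(V>80)
    rep("tabtop",inr&red&(Z>.078)&(Z<.095)&(Y<-.06))
    org=(H>=5)&(H<17)&(S>150)&(V>110)
    rep("handle",inr&org&(Z>.085)&(Y>-.1))
    rep("handletop",inr&org&(Z>.1)&(Y>-.1))
    rep("sink",inr&(S<70)&(Z>.042)&(Z<.06)&(np.hypot(X-.555,Y-.047)<.045))
    rep("bracket",inr&(H>100)&(H<125)&(S>120)&(Z>.044)&(Z<.052)&(X>.57)&(X<.7))
    rep("base",inr&(Z>.007)&(Z<.09)&(X<.70))
if __name__=="__main__":
    R=np.array(robot.read_tcp_rot()).reshape(3,3); print(R.round(3).tolist())
    for i,p in enumerate([(.57,-.08,.25),(.54,-.03,.22)]):
        robot.goto(p,R); im,d,T,k=grab("wrist"); P=cloud(d,T,k); save(f"w{i}",im)
        np.savez(f"w{i}.npz",im=im,P=P); analyse(im,P,f"w{i}")
    print(robot.read_t())
E
python3 w.py
```

```text
[[-0.0, -1.0, -0.001], [-1.0, 0.0, -0.0], [0.0, 0.001, -1.0]]
w0 tabtop 417 px [355. 155.] z [0.083  0.0847 0.086 ] [array([ 496.7, -118.4]), array([ 9.4, 40.1]), np.float64(71.2)]
w0 handle 471 px [252. 245.] z [0.1043 0.1058 0.107 ] [array([596.8, -34.4]), array([10.4, 45.2]), np.float64(33.4)]
w0 handletop 471 px [252. 245.] z [0.1043 0.1058 0.107 ] [array([596.8, -34.4]), array([10.4, 45.2]), np.float64(33.4)]
w0 sink 353 px [293. 285.] z [0.043  0.0487 0.0527] [array([551.2,  42.4]), array([12.5, 49.8]), np.float64(84.1)]
w0 bracket 1161 px [236. 216.] z [0.0464 0.048  0.0492] [array([608.1, -37.9]), array([49.1, 66.3]), np.float64(70.0)]
w0 base 24708 px [293. 199.] z [0.0111 0.0257 0.0551] [array([557.8, -31.2]), array([259.7, 170.3]), np.float64(71.2)]
w1 tabtop 625 px [332.  98.] z [0.0828 0.0847 0.086 ] [array([ 497. , -118.2]), array([10.1, 39.6]), np.float64(71.2)]
w1 handle 781 px [211. 198.] z [0.0922 0.1055 0.1068] [array([596.9, -34.5]), array([10.7, 45.3]), np.float64(33.0)]
w1 handletop 687 px [211. 201.] z [0.1037 0.1057 0.1069] [array([596.9, -34.5]), array([10.7, 45.2]), np.float64(33.0)]
w1 sink 1766 px [267. 271.] z [0.044  0.0497 0.0528] [array([553. ,  57.9]), array([43.8, 50.1]), np.float64(83.1)]
w1 bracket 1470 px [202. 177.] z [0.0465 0.0479 0.0491] [array([607.8, -38.2]), array([48.9, 66.6]), np.float64(71.3)]
w1 base 34922 px [266. 167.] z [0.0112 0.0257 0.055 ] [array([560.9, -22.1]), array([279.3, 170.4]), np.float64(71.3)]
1.2167
```

View pics/w0.png

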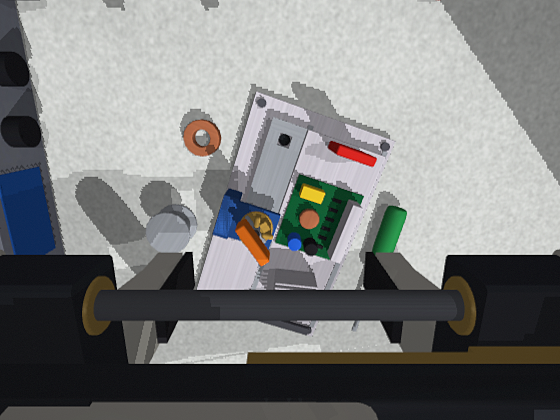

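The wrist view and its twin agree:
- **Base:** yaw −18.75°, origin (532.5, −12.5) mm.
- **Handle:** centre (597, −34.5), top z 0.106, long axis at 123°.
- **Sink:** (553, 58), fins at −6.9°, top about 0.052.
- **Tab:** (497, −118).

These match the given heights and sizes. I'll grip the sink across its fin ends, clear of the carriage.

```bash
cat >> h.py <<'E'
def ori(a):
    s,c=np.sin(np.radians(a)),np.cos(np.radians(a))
    return np.array([[-s,c,0],[c,s,0],[0,0,-1]]).T
E
python3 - <<'E'
from h import *
O=ori(173.1)
robot.goto((.553,.058,.13),O); robot.move_gripper(.77)
robot.servo_line((.553,.058,.021),speed=.1); print("f",robot.read_force())
robot.move_gripper(0.3); print("w",robot.read_grip_width()*88,robot.read_finger_force())
robot.servo_line((.553,.058,.2),speed=.15)
print("w",robot.read_grip_width()*88,robot.read_finger_force(),robot.read_force())
tgt=(.448,-.337)
robot.goto((*tgt,.12),ori(171.4)); robot.servo_line((*tgt,.034),speed=.12)
robot.dwell(.2); f0=np.array(robot.read_force()); z=.034
while z>.025:
    z-=.001; robot.servo_line((*tgt,z),speed=.02); f=np.array(robot.read_force())-f0
    if f[2]>1: break
print("z",z,f,robot.read_position())
im,d,T,k=grab("wrist"); save("place",im)
robot.move_gripper(.75); robot.servo_line((*tgt,.13),speed=.15)
im,d,T,k=grab("side"); save("place2",im[250:400,180:460]); P=cloud(d,T,k)
X,Y,Z=[P[...,i] for i in range(3)]
q=P[(np.hypot(X-tgt[0],Y-tgt[1])<.04)&(Z>.035)&(Z<.08)]; print(len(q),np.percentile(q[:,2],[50,90,98]),cv2.minAreaRect((q[:,:2]*1000).astype(np.float32)))
print(robot.read_t())
E
```

```text
f [-0.47056167 -0.73787463 -0.30378498]
w 50.21212885239918 30.00070810317993
w 49.71243632911183 29.99962091445923 [-0.39495416  0.3095913  -1.75885426]
z 0.028999999999999998 [-0.28649959  0.62196388  5.73588094] [ 0.44815504 -0.33710609  0.02935497]
397 [0.057933   0.06258696 0.06460468] ((450.5304870605469, -337.7210693359375), (49.315956115722656, 48.28834915161133), 80.55532836914062)
10.75
```

View pics/place2.png

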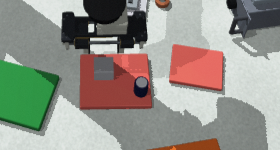

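The sink stands upright on the pad at about (450, −338), clear of the capacitor. Contact came at 5.7 N. Next is the handle.

Run:
```python
from h import *
p=(.597,-.0345); F=lambda:np.round(robot.read_force(),1)
robot.servo_line((.448,-.337,.2),speed=.2)
robot.goto((*p,.2),ori(213)); robot.move_gripper(.4)
robot.servo_line((*p,.078),speed=.12); print("down",F())
robot.move_gripper(0.0); print("w",robot.read_grip_width()*88,F())
robot.servo_line((*p,.0995),speed=.04); print("up",F(),robot.read_position(),robot.read_grip_width()*88)
for a in (183,153,123):
    robot.goto((*p,.0995),ori(a)); print(a,F(),np.round(robot.read_ft_torque(),2))
for z in (.097,.0955,.0945,.0935):
    robot.servo_line((*p,z),speed=.03); print(z,F())
    if F()[2]>-2: break
robot.move_gripper(.4); robot.dwell(.1); print("rel",F())
robot.servo_line((*p,.2),speed=.15)
robot.goto((.56,-.06,.25),ori(180)); im,d,T,k=grab("wrist"); P=cloud(d,T,k); save("w2",im)
import w; w.analyse(im,P,"w2"); print(robot.read_t())
```

```text
down [-0.4 -0.6  0.1]
w 10.861313146939173 [-4.7 -0.8  6.5]
up [  0.3  -5.1 -11.7] [ 0.59620292 -0.03484394  0.09905719] 11.120893768911566
183 [ -0.2  -5.9 -11.8] [-2.2   0.01  0.01]
153 [ -1.5  -4.4 -10.9] [-1.99  0.16 -0.05]
123 [ -3.1  -3.7 -11.5] [-1.62  1.27  0.01]
0.097 [ -4.8  -3.4 -10.6]
0.0955 [ -3.4  -4.1 -10.1]
0.0945 [-5.3 -3.1 -7.1]
0.0935 [-7.6 -3.2 -0.2]
rel [ 2.   0.4 -0. ]
w2 tabtop 434 px [346. 134.] z [0.0832 0.0848 0.0859] [array([ 496.8, -118.3]), array([ 9.5, 39.8]), np.float64(71.3)]
w2 handle 756 px [240. 228.] z [0.1049 0.1211 0.1224] [array([596.7, -34.9]), array([44.6, 10.4]), np.float64(33.2)]
w2 handletop 755 px [240. 228.] z [0.1049 0.1211 0.1224] [array([596.7, -34.9]), array([44.6, 10.4]), np.float64(33.2)]
w2 sink 0
w2 bracket 1236 px [226. 200.] z [0.0465 0.048  0.0492] [array([608. , -37.7]), array([49., 66.]), np.float64(70.3)]
w2 base 25217 px [288. 181.] z [0.0111 0.0256 0.0548] [array([557. , -33.9]), array([254.1, 170.2]), np.float64(71.2)]
20.975
```

The handle rests at +16 mm, turned 90°. Next I'll pinch the tab across its thickness and take the carriage 100 mm along base +y.

Run:
```python
from h import *
F=lambda:np.round(robot.read_force(),1)
u=np.array([.3214,.9469]); p=np.array([.497,-.1183]); O=ori(71.25)
print(robot.ik((*p,.16),O), robot.ik((*(p+.1*u),.057),O))
robot.goto((*p,.16),O); robot.servo_line((*p,.057),speed=.12); print("down",F())
robot.move_gripper(0.0); f0=F(); print("w",robot.read_grip_width()*88,f0)
for s in (.05,.09,.096,.098,.1,.101):
    robot.servo_line((*(p+s*u),.057),speed=.05); f=F(); print(s,(f-f0)[:2]@u,f)
    if (f-f0)[:2]@u<-9: break
robot.move_gripper(.4); robot.servo_line((*(p+s*u),.18),speed=.15)
robot.goto((.56,-.06,.25),ori(180)); im,d,T,k=grab("wrist"); P=cloud(d,T,k); save("w3",im)
import w
w.analyse(im,P,"w3"); print(robot.read_t())
X,Y,Z=[P[...,i] for i in range(3)]
b=np.array([.5325,-.0125]); lx=(X-b[0])*.9469-(Y-b[1])*.3214; ly=(X-b[0])*.3214+(Y-b[1])*.9469
m=(cv2.cvtColor(im,cv2.COLOR_RGB2HSV)[...,1]>130)&(Z>.08)&(abs(lx)<.022)&(abs(ly+.012)<.02); print("tab",np.nanmedian(lx[m]),np.nanmedian(ly[m]),m.sum())
```

```text
[   8.66182456    8.31755762  -25.20513424    0.          -56.47730813
 -117.41182456] [ 1.86753035e+01  1.71253714e+01 -2.98076414e+01 -2.54444375e-14
 -4.30669872e+01 -1.27425304e+02]
down [-0.3  1.   1.3]
w 10.039058274007688 [-0.9  0.6  3.9]
0.05 0.9469 [-0.9  1.6  5. ]
0.09 0.9738499999999998 [-1.7  1.9  5.9]
0.096 0.9790399999999999 [-0.8  1.6  5.5]
0.098 0.21806000000000003 [-1.4  1.   4.7]
0.1 -2.42807 [-0.5 -2.1  5.7]
0.101 -7.610799999999999 [-1.6 -7.2  5.4]
w3 tabtop 0
w3 handle 763 px [240. 228.] z [0.1044 0.1211 0.1226] [array([596.8, -34.7]), array([45.4, 10.8]), np.float64(33.4)]
w3 handletop 762 px [240. 228.] z [0.1045 0.1211 0.1226] [array([596.8, -34.7]), array([45.4, 10.8]), np.float64(33.4)]
w3 sink 181 px [308. 280.] z [0.0428 0.0544 0.0557] [array([524.3,  51.5]), array([34.8,  9.8]), np.float64(72.3)]
w3 bracket 1249 px [226. 199.] z [0.0465 0.0479 0.0492] [array([607.9, -38.1]), array([48.9, 66.1]), np.float64(70.5)]
w3 base 25216 px [288. 181.] z [0.0109 0.0127 0.0513] [array([555.4, -38.4]), array([244.7, 170.3]), np.float64(71.2)]
30.65
tab 0.0005053853572385514 -0.011862656158851674 350
```

View pics/w3.png

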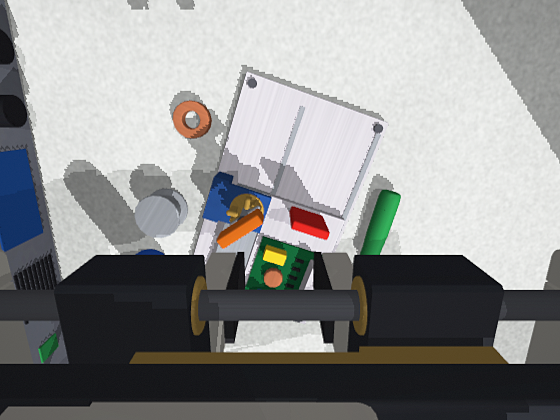

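The view shows the carriage at the far end, with the tab at (310,222) having moved 99.7 mm. The handle, at (240,228), is still in its notch. Now I'll turn it back.

Run:
```python
from h import *
p=(.5968,-.0347); F=lambda:np.round(robot.read_force(),1)
robot.goto((*p,.2),ori(123)); robot.move_gripper(.35)
robot.servo_line((*p,.094),speed=.12); print("down",F())
robot.move_gripper(0.0); print("w",robot.read_grip_width()*88,F())
robot.servo_line((*p,.0997),speed=.04); print("up",F(),robot.read_position())
for a in (153,183,213):
    robot.goto((*p,.0997),ori(a)); print(a,F(),np.round(robot.read_ft_torque(),2))
for z in (.095,.092,.089,.086,.083,.08,.0785):
    robot.servo_line((*p,z),speed=.04); f=F(); print(z,f)
    if f[2]>4: break
robot.move_gripper(.35); robot.dwell(.1); print("rel",F())
robot.servo_line((*p,.2),speed=.15)
robot.goto((.56,-.06,.25),ori(180)); im,d,T,k=grab("wrist"); P=cloud(d,T,k); save("w4",im)
import w; w.analyse(im,P,"w4"); print(robot.read_t())
im,d,T,k=grab("side"); save("side4",im)
```

```text
down [1.3 0.8 1. ]
w 10.990105637113116 [-3.2  4.7  4.4]
up [  1.7   5.  -11.6] [ 0.59659144 -0.03417181  0.09882976]
153 [  0.1   6.5 -11.4] [ 2.71 -0.68  0.05]
183 [ -0.4   7.5 -10.8] [ 2.95 -0.22  0.01]
213 [ -0.1   8.5 -11.1] [2.85 0.16 0.01]
0.095 [-1.3  6.9 -9.1]
0.092 [-1.8  7.1 -8.9]
0.089 [-0.9  8.  -8.8]
0.086 [-2.5  7.8 -7.1]
0.083 [-3.4  7.3 -6.7]
0.08 [-2.6  7.5 -6.5]
0.0785 [-6.2  8.1  3.9]
rel [-0.8 -0.4 -0.6]
w4 tabtop 0
w4 handle 724 px [241. 223.] z [0.0883 0.1053 0.1068] [array([597. , -34.5]), array([11.1, 45.5]), np.float64(32.8)]
w4 handletop 546 px [241. 225.] z [0.1024 0.1057 0.1069] [array([597.1, -34.4]), array([11. , 45.5]), np.float64(32.7)]
w4 sink 92 px [306. 283.] z [0.0426 0.0526 0.0559] [array([527.8,  55.6]), array([26.4,  5.7]), np.float64(72.0)]
w4 bracket 1199 px [226. 199.] z [0.0464 0.0478 0.0492] [array([607.7, -38.4]), array([49. , 66.1]), np.float64(71.2)]
w4 base 25046 px [287. 180.] z [0.0109 0.0127 0.0513] [array([555. , -39.1]), array([243.2, 170.6]), np.float64(71.2)]
39.5333
```

View pics/side4.png

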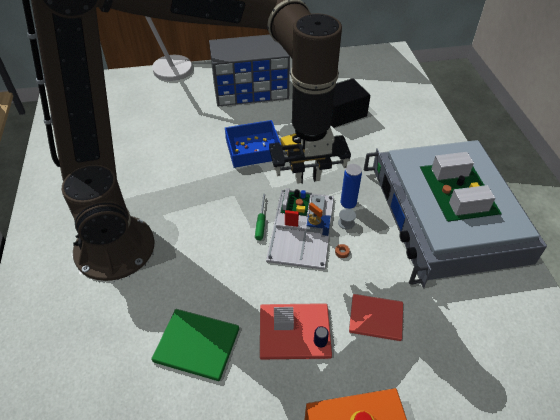

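The side view shows the sink upright on the pad at (285,317), the carriage at the far end with the tab at (291,217), and the bystanders where they were. The handle top is back at 0.1057 (0.1058 at the start), so the pin is fully down. Handing in.

```bash
python3 -c "
from rig import robot
print(robot.job_done())"
```

```text
the job is handed in; nothing more can be done
None
```

The job is handed in at about 40 s of the 72 s: the heat sink stands upright on the larger salmon-red pad, the carriage is at the far end with the pin fully down in its second hole, and the other things look undisturbed.

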